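Scrap the bent connector shells through the sprung reject flap

ROBOT

A 6-joint arm with a two-finger parallel gripper is mounted at the origin on the work surface. World frame = base frame: x ahead of the robot, y to its left, z up, the work surface at z = 0. Lengths are in m, angles in degrees, forces in N, time in s.
With the tool pointing down it reaches from about 0.275 to 0.75 m from the base axis. Payload 10.2 kg.
Tool frame: the origin (TCP) lies between the finger pads; the fingertips stand 22 mm ahead of it and the grasp point (between the pads) lies 3 mm ahead of it; z points along the fingers, y is the line along which they close (so a half turn about z gives the same grasp; the last joint's range is limited). The gripper opens to 85 mm and grips with 20 to 120 N. Pads are 22 mm wide; open, the fingers measure 114 mm over their backs; the gripper's body (76 mm by 85 mm) begins 54 mm behind the grasp point. The pads swing forward as they close: fully open they stand 13 mm farther back than shut.
Start: joints at [56.413, 17.928, 85.812, -0, 76.261, -12.8], TCP at [0.186, 0.491, 0.253] pointing down, gripper open.
Joint ranges: [-168.41, 168.41], [-55.51, 124.54], [10.69, 146.95], [-70.63, 250.63], [1, 178], [-165.06, 165.06]. Speed limits (degrees/s): [136.94, 136.94, 172.46, 180, 180, 180].

INTERFACE

Orientations are given as [roll, pitch, yaw] about the fixed x, y, z axes, in that order (R = Rz(yaw) Ry(pitch) Rx(roll)).
In Python, from cell import manip gives the robot as it stands. Calls block until the motion is done:
- manip.reach(position, orientation): joint-space move of the TCP to a pose.
- manip.movel(position, rotation=None, max_speed=0.15, max_force=None): straight line of the TCP; rotation=None keeps the orientation; max_speed is the mean speed in m/s. With max_force (N) it stops when the force on the tool has changed by that much, and returns True; else False.
- manip.movej(angles): joint-space move.
- manip.gripper_to(opening, strength=None): finger opening in m; strength is the grip in N (None keeps the last); returns when the fingers have stopped.
- manip.sleep(seconds).
- manip.inverse_kinematics(position, orientation): joint angles nearest the present ones, or None.
- manip.get_state(): the state.
- manip.camera(name): name is "scene" or "top" or "wrist"; returns a dict with "color" (400x640x3 uint8, blue, green, red), "mtx" (3x3 intrinsics, pixels), "view" (4x4, takes a point from world to camera coordinates). Camera axes: x right, y down, z forward; pixel columns grow to the right and rows downward; lengths in m; the calibration is good to about 2 mm. The wrist camera is an equidistant fisheye: a pixel r from the principal point sees the ray r / f radians off the axis. A picture is of the moment at which its call begins. There is no depth.
A pose or a line that the arm cannot do raises manip.MotionError and nothing moves.
- manip.job_done(): hands the job in; it is judged then, once.
The state is a dict: "time_s": time; "q": joint angles; "qd": joint speeds; "tau": joint torques, N m; "ee_pos": TCP position; "tool_rot": TCP orientation; "force": force on the tool from outside, world axes, zero at the start; "ft_torque": the same for the moment, N m; "gripper_width": finger opening in m; "gripper_force": force on a finger pad.
Only numpy, scipy, OpenCV 4.12 (cv2) and the standard library are available. Lean on these libraries where they do the work, as an engineer would, in place of code of your own. Each camera call takes 0.05 s, during which the arm holds its last target. There are 200 camera calls.

TASK

Two of the five connector shells on the rubber mat have a bent cable spout: put both of them into the closed reject box by pushing its sprung flap inwards, holding it open with the gripper and letting the shell drop inside. Leave the three straight shells where they lie, let the flap close again, and finish clear of everything.

Things in the scene. Friction and masses are not known exactly. Their poses are not given: they have to be found in the camera images.
- reject_box: Fixed sheet-metal box, 180 wide (y), 200 mm deep (x). Origin: middle of the lower front edge, on the table; x from front to back, y to its left, z up. Front wall 90 mm high; from its top a face slopes up and back at 33 degrees from level, 160 mm long, to 177 mm height, with a flat top behind it. Walls 3 mm, inner floor at 4 mm. In the slope: a slot closed by the flap.
- slot_center (a point): Middle of the slot, in the plane of the slope, (75, 0, 138) mm in the box's frame, same axes. The slot runs 47 mm up and down the slope from here and 60 mm to either side. Enter it about square to the slope: tool 25 to 35 degrees from vertical, pointing down and to the box's +x, jaws closing along the box's y.
- guard_top (a point): Middle of the outer edge of a clear plastic guard, 120 mm wide and 4 mm thick, that stands 100 mm square out of the slope, 12 mm up the slope from the slot's upper edge. It overhangs the slot, so that it cannot be entered straight from above. Axes as the box's.
- flap_edge (a point): Middle of the lower, free edge of the sprung steel flap (114 wide, 90 long, 3 mm thick) that closes the slot. Shut, its outer face lies 1.5 mm below the slope. To drop a shell clear, hold the flap beyond 0.6 rad with the shell wholly below the slope at about the slot's middle, fingertips about 55 mm in, then open the jaws a little.
- flap (a joint): Angle of the flap: 0 shut, growing as it is pushed inwards about its hinge along the slot's upper edge; stop at 1.35 rad. Spring moment about 0.2 N m when shut, 0.28 N m at 1 rad; it shuts by itself. A shell laid on it does not open it.
- mat: Fixed black rubber mat, 250 (x) by 240 (y) by 3 mm thick, on the table; origin on its underside, 30 mm in +x from its centre. The five shells lie on it, at least 60 mm apart between centres, at any yaw.
- reject_a_center (a point): Reject A: aluminium connector shell lying flat, body 38 (x) by 20 (y) by 16 mm high, 50 g. The point is the middle of that body, 8 mm above the mat. A 10 mm thick cable spout leaves its +x end and 4 mm out is bent 43 degrees in the flat towards its +y: its tip is 40 mm ahead in x and 16 mm to that side of the point.
- reject_b_center (a point): Reject B: aluminium connector shell lying flat, body 38 (x) by 20 (y) by 16 mm high, 50 g. The point is the middle of that body, 8 mm above the mat. A 10 mm thick cable spout leaves its +x end and 4 mm out is bent 43 degrees in the flat towards its -y: its tip is 40 mm ahead in x and 16 mm to that side of the point.
- good_a_center (a point): Good shell: aluminium connector shell lying flat, body 38 (x) by 20 (y) by 16 mm high, 50 g. The point is the middle of that body, 8 mm above the mat. Its 10 mm thick cable spout leaves the middle of the +x end straight along x, 22 mm long. Stays where it is.
- good_b_center (a point): Good shell: aluminium connector shell lying flat, body 38 (x) by 20 (y) by 16 mm high, 50 g. The point is the middle of that body, 8 mm above the mat. Its 10 mm thick cable spout leaves the middle of the +x end straight along x, 22 mm long. Stays where it is.
- good_c_center (a point): Good shell: aluminium connector shell lying flat, body 38 (x) by 20 (y) by 16 mm high, 50 g. The point is the middle of that body, 8 mm above the mat. Its 10 mm thick cable spout leaves the middle of the +x end straight along x, 22 mm long. Stays where it is.
Things that resemble listed ones, but are neither listed nor needed, are in the scene too. What is shaped like the part that bears reject_b_center but brown, orange or turquoise is not meant.

How it is judged:
By the outcome, as a careful person would: the job done as asked, in the order asked, and still so for the second after the job is handed in, with the robot touching nothing.
It also fails if it takes over 67 s, if anything falls off the work surface, if the arm or the gripper's body presses on something with over 40 N, if the wrist force passes 120 N, or if a joint passes its speed limit or range.

## Working session

There is one attempt and no reset: what is moved stays moved. The work goes in short steps, each a Python script; the robot and the scene stay as the last script left them, time stands still between calls to the robot, and variables do not carry over. Pictures are saved under pics/ and viewed, at most 13 in all, crops included, and the job is handed in when it is done.

```bash
mkdir -p pics; ls
python3 - <<'E'
from cell import manip
import cv2,pickle
d={n:manip.camera(n) for n in("scene","top","wrist")}
pickle.dump(d,open("cams0.pkl","wb"))
for n in d:
    cv2.imwrite(f"pics/{n}0.png",d[n]["color"]); print(n,d[n]["mtx"].round(1).tolist(),d[n]["view"].round(3).tolist())
print(manip.get_state())
E
```

```text
pics
scene [[400.8, 0.0, 321.0], [0.0, 400.8, 201.2], [0.0, 0.0, 1.0]] [[-0.343, 0.939, -0.014, 0.155], [0.769, 0.272, -0.578, -0.34], [-0.539, -0.209, -0.816, 1.335], [0.0, 0.0, 0.0, 1.0]]
top [[379.4, 0.0, 314.3], [0.0, 379.4, 196.0], [0.0, 0.0, 1.0]] [[0.174, -0.985, 0.007, -0.037], [-0.96, -0.172, -0.22, 0.59], [0.218, 0.032, -0.975, 0.985], [0.0, 0.0, 0.0, 1.0]]
wrist [[309.7, 0.0, 323.0], [0.0, 309.7, 200.2], [0.0, 0.0, 1.0]] [[0.356, 0.935, -0.001, -0.526], [0.893, -0.34, 0.296, -0.037], [0.276, -0.106, -0.955, 0.38], [0.0, 0.0, 0.0, 1.0]]
{'time_s': 0.15, 'q': array([ 5.64146817e+01,  1.79505960e+01,  8.58427786e+01,  6.52761473e-05,
        7.62606344e+01, -1.27990302e+01]), 'qd': array([-0.01789562, -0.13263931, -0.12996091, -0.09663993,  0.01845256,
        0.02398603]), 'tau': array([ 1.28183092e-03, -4.12374365e+01, -2.59798121e+01, -1.31989204e-04,
        3.27168273e-03, -1.14975404e-05]), 'ee_pos': array([0.18622341, 0.49068481, 0.25288788]), 'tool_rot': array([-1.79947347e+02, -1.20265320e-02,  1.59213691e+02]), 'force': array([-0.03458679, -0.12956378, -0.04542206]), 'ft_torque': array([-0.01784088,  0.01405676,  0.02434322]), 'gripper_force': 0.0, 'gripper_width': 0.08568386445025193}
```

View pics/top0.png

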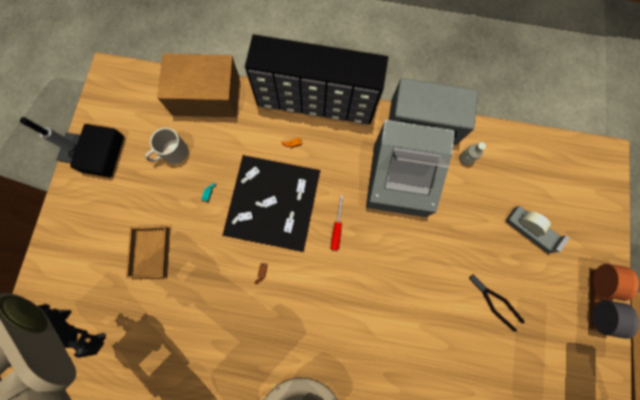

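View pics/scene0.png

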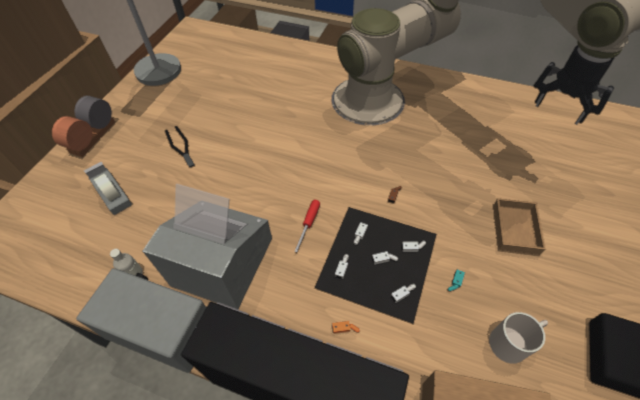

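The top view shows the mat at about (272,203) with five white shells at (251,174), (301,187), (266,202), (242,217) and (289,222). The box is at (410,168) with its front towards the robot. The scene view agrees.

```bash
cat > h.py <<'E'
import numpy as np, cv2
from scipy.spatial.transform import Rotation as Rn
def ray(c,uv,fish=False):
    K=c["mtx"];V=c["view"];uv=np.atleast_2d(uv).astype(float)
    a=(uv-[K[0,2],K[1,2]])/[K[0,0],K[1,1]]
    if fish:
        r=np.linalg.norm(a,axis=1,keepdims=True)+1e-12
        d=np.hstack([a/r*np.sin(r),np.cos(r)])
    else: d=np.hstack([a,np.ones((len(a),1))])
    return -V[:3,:3].T@V[:3,3], d@V[:3,:3]
def plane(c,uv,z,fish=False):
    o,d=ray(c,uv,fish); return o+d*((z-o[2])/d[:,2])[:,None]
def proj(c,P):
    p=np.atleast_2d(P)@c["view"][:3,:3].T+c["view"][:3,3]; q=p@c["mtx"].T; return q[:,:2]/q[:,2:]
def tri(c1,u1,c2,u2):
    o1,d1=ray(c1,u1);o2,d2=ray(c2,u2);out=[]
    for a,b in zip(d1,d2):
        a=a/np.linalg.norm(a);b=b/np.linalg.norm(b)
        s=np.linalg.lstsq(np.c_[a,-b],o2-o1,rcond=None)[0]
        out.append(np.r_[(o1+s[0]*a+o2+s[1]*b)/2,np.linalg.norm(o1+s[0]*a-o2-s[1]*b)])
    return np.array(out)
E
python3 - <<'E'
from h import *; import pickle
d=pickle.load(open("cams0.pkl","rb"));t=d["top"]
print("mat",plane(t,[[241,156],[320,169],[305,251],[223,236]],.003).round(3).tolist())
print("shells",plane(t,[[251,174],[301,187],[266,202],[242,217],[289,222]],.015).round(3).tolist())
a=cv2.resize(t["color"][110:230,360:460],None,fx=4,fy=4,interpolation=cv2.INTER_CUBIC)
b=cv2.resize(d["scene"]["color"][180:310,140:280],None,fx=2.85,fy=2.85,interpolation=cv2.INTER_CUBIC)
im=np.zeros((480,800,3),np.uint8);im[:,:400]=a;b=b[:480,:399];im[:b.shape[0],400:400+b.shape[1]]=b
cv2.imwrite("pics/box0.png",im)
# wrist cam in tool
w=d["wrist"]["view"];R=Rn.from_euler("xyz",[-179.947,-.012,159.214],degrees=True).as_matrix()
o=-w[:3,:3].T@w[:3,3];print("cam in tool",R.T@(o-[.18622,.49068,.25289]),"axis",R.T@w[2,:3])
E
```

```text
mat [[0.684, 0.308, 0.003], [0.686, 0.067, 0.003], [0.439, 0.068, 0.003], [0.44, 0.307, 0.003]]
shells [[0.631, 0.264, 0.015], [0.618, 0.112, 0.015], [0.556, 0.204, 0.015], [0.501, 0.262, 0.015], [0.511, 0.127, 0.015]]
cam in tool [ 0.07612921  0.00121135 -0.12030128] axis [-2.95854744e-01 -5.07769796e-04  9.55232805e-01]
```

View pics/box0.png

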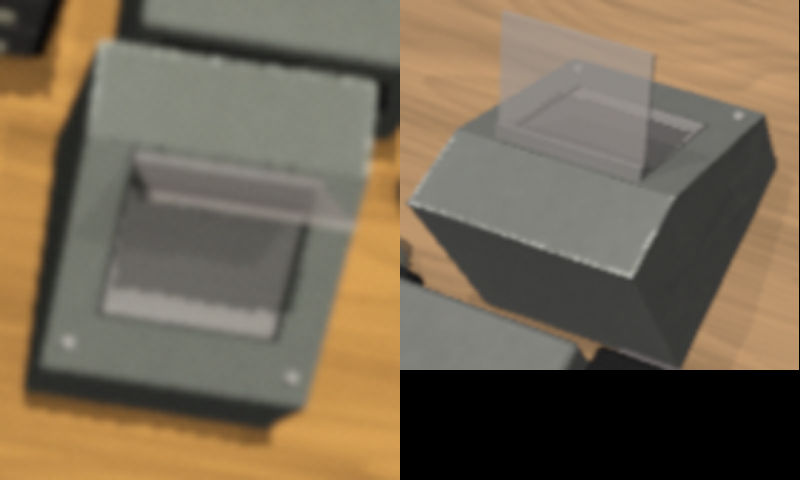

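The crop shows the box sharply. The front top corners are at top pixels (370,202.5) and (436,212), the back top corners at (385,120.5) and (454.5,130.5). The slot corners (crop/4 + offset) are lower left (385.7,188), lower right (428.7,195) and upper left (393,147.5). The guard is clear and stands above the slot.

Run:
```python
from h import *; import pickle
from cell import manip
d=pickle.load(open("cams0.pkl","rb"));t=d["top"]
P=np.r_[plane(t,[[370,202.5],[436.2,212]],.09),plane(t,[[385,120.5],[454.5,130.5]],.177)]
print(P.round(4).tolist(),[np.linalg.norm(P[i]-P[j]).round(4) for i,j in((0,1),(2,3),(0,2),(1,3))])
print("slot",plane(t,[[385.7,188],[428.7,195]],.138-.047*np.sin(np.radians(33))).round(4).tolist())
S=np.array([[0,.09,.09],[0,-.09,.09],[.2,.09,.177],[.2,-.09,.177]])
# 2D Procrustes
a=S[:,:2]-S[:,:2].mean(0);b=P[:,:2]-P[:,:2].mean(0)
th=np.arctan2((a[:,0]*b[:,1]-a[:,1]*b[:,0]).sum(),(a*b).sum());R=np.array([[np.cos(th),-np.sin(th)],[np.sin(th),np.cos(th)]])
o=P[:,:2].mean(0)-R@S[:,:2].mean(0);print("box",np.degrees(th),o,(b-a@R.T).round(4).tolist())
manip.reach([.59,.19,.25],[180,0,180]);c=manip.camera("wrist");pickle.dump(c,open("w1.pkl","wb"))
cv2.imwrite("pics/w1.png",c["color"]);s=manip.get_state();print(s["time_s"],s["q"],s["ee_pos"])
```

```text
[[0.5906, -0.0842, 0.09], [0.5961, -0.2631, 0.09], [0.7919, -0.0813, 0.177], [0.7963, -0.2614, 0.177]] [np.float64(0.1789), np.float64(0.1802), np.float64(0.2193), np.float64(0.2183)]
slot [[0.6317, -0.1171, 0.1124], [0.6329, -0.232, 0.1124]]
box 1.0687089112651222 [ 0.59374577 -0.17435303] [[-0.0015, 0.0002], [0.0007, 0.0013], [-0.0001, -0.0006], [0.0009, -0.0008]]
2.025 [ 7.12369589e+00  3.02681375e+01  6.81738748e+01  7.17681572e-03
  8.15528485e+01 -8.29453582e+01] [0.58958988 0.1909188  0.25013363]
```

View pics/w1.png

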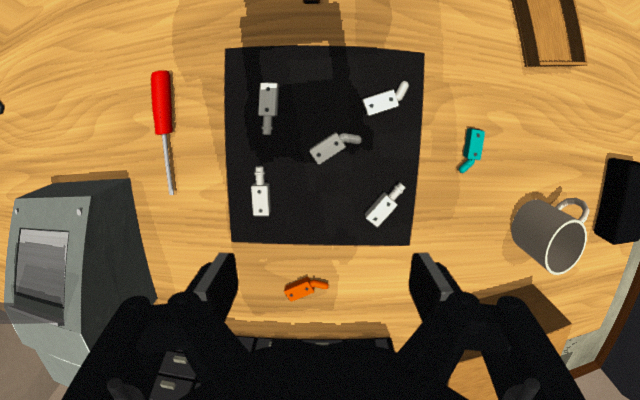

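Looking close, the bent shells are at (380,102) and (328,148). The straight ones are at (268,100), (261,196) and (384,205). Image right is +y and image down is +x. I rectify onto the shells' top plane (z=19 mm) and fit the bodies.

```bash
cat >> h.py <<'E'
def ortho(c,x0,x1,y0,y1,z,s=.0005):   # rectified picture of the plane z: rows +x, cols +y
    X,Y=np.meshgrid(np.arange(x0,x1,s),np.arange(y0,y1,s),indexing="ij")
    p=np.stack([X,Y,0*X+z],-1).reshape(-1,3)@c["view"][:3,:3].T+c["view"][:3,3]
    r=np.linalg.norm(p[:,:2],axis=1);a=np.arctan2(r,p[:,2])*c["mtx"][0,0]/r
    m=(p[:,:2]*a[:,None]+c["mtx"][:2,2]).reshape(*X.shape,2).astype(np.float32)
    return cv2.remap(c["color"],m[...,0],m[...,1],cv2.INTER_LINEAR)
def shells(c,x0,x1,y0,y1,thr=75):
    o=ortho(c,x0,x1,y0,y1,.019);g=cv2.cvtColor(o,cv2.COLOR_BGR2GRAY);m=(g>thr).astype(np.uint8)
    m=cv2.morphologyEx(m,cv2.MORPH_CLOSE,cv2.getStructuringElement(2,(11,11)));out=[]
    for k in cv2.findContours(m,0,1)[0]:
        if not 2000<cv2.contourArea(k)<7000: continue
        f=np.zeros_like(m);cv2.drawContours(f,[k],-1,1,-1)
        b=cv2.morphologyEx(f,cv2.MORPH_OPEN,cv2.getStructuringElement(2,(29,29)))
        kb=max(cv2.findContours(b,0,1)[0],key=cv2.contourArea);r=cv2.minAreaRect(kb)
        bx=cv2.boxPoints(r);e=bx[1]-bx[0];e2=bx[2]-bx[1];L=e if np.hypot(*e)>np.hypot(*e2) else e2
        ctr=np.array(r[0]);sp=np.array(cv2.moments(f,True)["m10"])
        rest=cv2.morphologyEx(f&(1-cv2.dilate(b,np.ones((5,5)))),cv2.MORPH_OPEN,np.ones((5,5)))
        q=np.argwhere(rest)[:,::-1]-ctr
        u=L/np.linalg.norm(L); u=u if (q@u).mean()>0 else -u
        n=np.array([u[1],-u[0]])  # shell +y: world rot +90 (cols=y, rows=x)
        far=q[(q@u)>np.percentile(q@u,85)].mean(0)
        out.append(dict(c=np.array([x0+ctr[1]*.0005,y0+ctr[0]*.0005]),yaw=np.degrees(np.arctan2(u[0],u[1])),
          size=np.array(sorted(r[1]))*.5,tip=np.array([far@u,far@n])*.5))
        cv2.drawContours(o,[bx.astype(int)],-1,(0,0,255),1)
        cv2.line(o,tuple(ctr.astype(int)),tuple((ctr+60*u).astype(int)),(0,255,0),1)
    return out,o
E
python3 - <<'E'
from h import *; import pickle
c=pickle.load(open("w1.pkl","rb"));S,o=shells(c,.445,.68,.072,.302)
for s in S: print({k:np.round(v,4).tolist() for k,v in s.items()})
cv2.imwrite("pics/o1.png",o)
E
```

```text
{'c': [0.6341, 0.2635], 'yaw': 140.19439697265625, 'size': [24.327, 43.7886], 'tip': [37.9441, 1.1664]}
{'c': [0.6208, 0.116], 'yaw': 180.0, 'size': [22.0, 44.5], 'tip': [38.6591, -1.1307]}
{'c': [0.5596, 0.1985], 'yaw': 123.69010162353516, 'size': [21.2173, 42.9893], 'tip': [34.5405, -9.9764]}
{'c': [0.5047, 0.1295], 'yaw': -2.726300001144409, 'size': [20.5719, 41.5957], 'tip': [37.4517, -0.4926]}
{'c': [0.5058, 0.2604], 'yaw': 109.98310089111328, 'size': [21.3589, 45.7081], 'tip': [33.1443, 10.8182]}
{'c': [0.4602, 0.0755], 'yaw': -0.0, 'size': [7.0, 30.5], 'tip': [210.6978, 6.0201]}
```

View pics/o1.png

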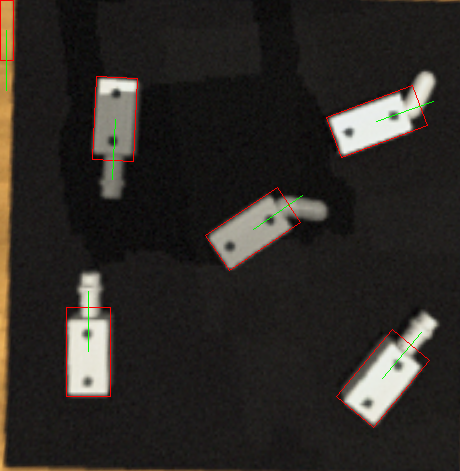

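Reject A (bent to +y) is at about (0.507, 0.257), yaw 110. Reject B (bent to −y) is at about (0.561, 0.196), yaw 124. These are corrected for about 5 mm of spout base included in the fitted bodies. I pick A with tool x along its spout, so that the spout hangs downslope and stays away from the hinge, then look at the slot from the pre-entry pose.

```bash
cat > m.py <<'E'
from h import *
from cell import manip
BO=np.array([.5937,-.1744]);BY=1.07;TILT=32
sl=np.radians(33);up=np.array([np.cos(sl),0,np.sin(sl)]);nin=np.array([np.sin(sl),0,-np.cos(sl)])
RB=Rn.from_euler("z",BY,degrees=True).as_matrix()
def boxpt(p): return RB@np.asarray(p)+[BO[0],BO[1],0]
def ins_rot():
    z=np.array([np.sin(np.radians(TILT)),0,-np.cos(np.radians(TILT))]);y=np.array([0,1,0.])  # x=y×z points downslope
    x=np.cross(y,z); R=RB@np.c_[x,y,z]; return R
def eul(R): return Rn.from_matrix(R).as_euler("xyz",degrees=True).tolist()
def ins(depth,u=0.,side=0.):   # fingertip depth below the slope, upslope offset
    R=ins_rot();tip=boxpt(np.array([.075,0,.138])+u*up+depth*nin+[0,side,0]);return (tip-.022*R[:,2]).tolist()
def pick(c,yaw,z=.0245):
    manip.gripper_to(.045)
    manip.reach([c[0],c[1],.10],[180,0,yaw])
    print("down",manip.movel([c[0],c[1],z],max_speed=.1,max_force=12))
    manip.gripper_to(.0,60);s=manip.get_state();print("grip",s["gripper_width"],s["gripper_force"],s["ee_pos"])
    manip.movel([c[0],c[1],.20],max_speed=.2)
    s=manip.get_state();print("lift",s["gripper_width"],s["gripper_force"],s["time_s"])
E
python3 - <<'E'
from m import *
import pickle
R=ins_rot();e=eul(R);print("x axis",R[:,0],e)
if R[0,0]>0: raise SystemExit("flip")
for d,u in((-.075,-.03),(-.075,.002),(.055,.002)): print(ins(d,u),manip.inverse_kinematics(ins(d,u),e))
pick([.507,.257],110)
manip.reach(ins(-.075,-.03),e)
c=manip.camera("wrist");pickle.dump(c,open("w2.pkl","wb"));cv2.imwrite("pics/w2.png",c["color"])
s=manip.get_state();print(s["time_s"],s["q"],s["ee_pos"],s["gripper_width"])
E
```

```text
x axis [-0.84790022 -0.0158364  -0.52991926] [-180.0, 31.999999999999993, -178.93]
[0.5910341964480771, -0.17444978973093428, 0.2032181796608974] [ -34.17186112   19.75253147   96.92405257   28.48734252   39.87340284
 -143.53907061]
[0.6178669748895652, -0.17394862871407782, 0.22064662878137825] [ -32.43158266   21.517092     91.46668502   25.68434014   42.44351084
 -138.84719062]
[0.6886577032846763, -0.172626456524423, 0.11161945494847313] [ -28.54127724   36.8287012    85.06696719   28.7852815    32.94053872
 -140.48718645]
down False
grip 0.018342716456734583 62.63762782666163 [0.50752501 0.25716389 0.02542368]
lift 0.0186558504628687 59.857558608055115 6.0167
8.1417 [ -34.12566969   19.75874969   96.92405823   28.48347578   39.8777931
 -143.51324071] [ 0.59115872 -0.17396527  0.2031445 ] 0.018244762170793894
```

```bash
sleep 1; ls pics
```

```text
box0.png
o1.png
scene0.png
top0.png
w1.png
w2.png
wrist0.png
```

View pics/w2.png

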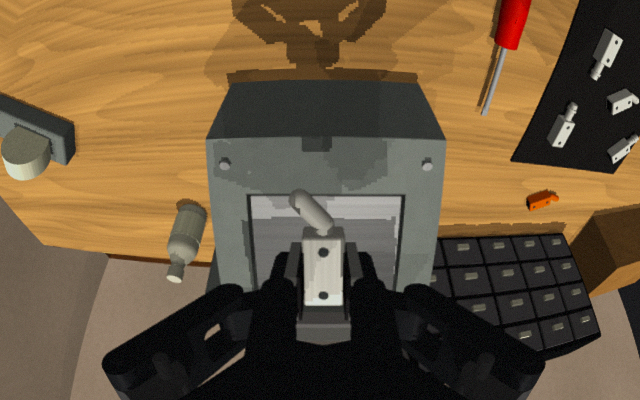

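The shell is held square with its spout downslope; its top face runs from (323,230) to (323,306). The slot's lower corners are at (248,195) and (403,195), and the box's front corners at (208,138) and (445,139). I check the box pose and the grasp offset with these.

Run:
```python
from m import *
import pickle
c=pickle.load(open("w2.pkl","rb"))
P=np.r_[plane(c,[[208,138],[445,139]],.09,True),plane(c,[[248,195],[403,195]],.1124,True)]
print(((P-[*BO,0])@RB).round(4).tolist())
R=ins_rot();T=np.array([.59116,-.17397,.20314])
o,d=ray(c,[[323,230],[323,306]],True);o=R.T@(o-T);d=d@R
print((o+d*((.004-o[2])/d[:,2])[:,None]).round(4).tolist())
```

```text
[[0.002, -0.0832, 0.09], [0.0027, 0.0925, 0.09], [0.0403, -0.055, 0.1124], [0.0404, 0.0623, 0.1124]]
[[0.0236, 0.0012, 0.004], [-0.0173, 0.0012, 0.004]]
```

```bash
sed -i 's/BO=.*;BY/BO=np.array([.5957,-.1714]);BY/' m.py
cat >> m.py <<'E'
def enter(u):
    e=eul(ins_rot())
    manip.movel(ins(-.03,u),e,max_speed=.15,max_force=15)
    hit=manip.movel(ins(.056,u),max_speed=.06,max_force=25)
    s=manip.get_state();print("in",hit,s["force"],s["gripper_width"],s["ee_pos"],ins(.056,u),s["time_s"])
    return hit
E
python3 - <<'E'
from m import *
print(manip.movel(ins(-.075,.0035),eul(ins_rot()),max_force=15))
enter(.0035)
c=manip.camera("wrist");cv2.imwrite("pics/w3.png",c["color"])
E
```

```text
False
in False [-4.99527711 -0.39376713 -0.70524457] 0.01833791413800566 [ 0.69208836 -0.16936762  0.11037054] [0.6924600338386989, -0.1695927940464528, 0.11159774293305023] 10.5583
```

View pics/w3.png

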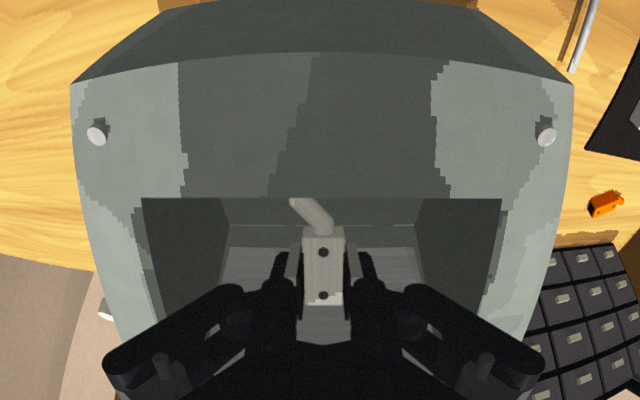

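The flap is held open with about 5 N. The shell is inside and below the slope, with the spout tip just under the slot's lower edge at (298,200). Releasing.

Run:
```python
from m import *
manip.gripper_to(.034,20);manip.sleep(.5)
c=manip.camera("wrist");cv2.imwrite("pics/w4.png",c["color"]);s=manip.get_state();print(s["force"],s["gripper_width"],s["time_s"])
```

```text
[-4.67140381  2.05654621 -3.90367839] 0.03430582695007122 11.4583
```

View pics/w4.png

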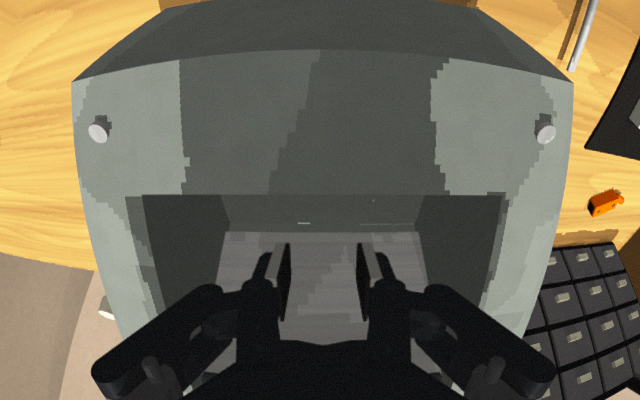

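The shell has dropped clear; only the flap rests on the open fingers. Withdraw, fetch B, and enter the same way.

Run:
```python
from m import *
import pickle
u=.0035;e=eul(ins_rot())
manip.movel(ins(-.075,u),e,max_speed=.12,max_force=30)
manip.movel(ins(-.09,-.03),max_speed=.2)
manip.reach([.57,.10,.2],[180,0,150])
pick([.5602,.1977],124)
manip.reach(ins(-.075,-.03),e)
c=manip.camera("wrist");cv2.imwrite("pics/w5.png",c["color"])
s=manip.get_state();T=s["ee_pos"];R=Rn.from_euler("xyz",s["tool_rot"],degrees=True).as_matrix()
print(s["time_s"],s["gripper_width"],T)
# shell body in hand: bright run along the column through the hand
g=cv2.cvtColor(c["color"],cv2.COLOR_BGR2GRAY);print(g[200:330:4,318].tolist())
```

```text
down False
grip 0.018341636949293028 62.72687840112667 [0.56069617 0.1978435  0.02543478]
lift 0.018215158894218497 59.58611726760864 17.5
19.325 0.01836121429681906 [ 0.5931953  -0.17090913  0.20310881]
[144, 139, 143, 138, 132, 85, 112, 138, 151, 84, 73, 157, 169, 148, 93, 181, 184, 197, 194, 192, 195, 197, 198, 198, 180, 203, 219, 109, 57, 63, 61, 100, 89]
```

View pics/w5.png

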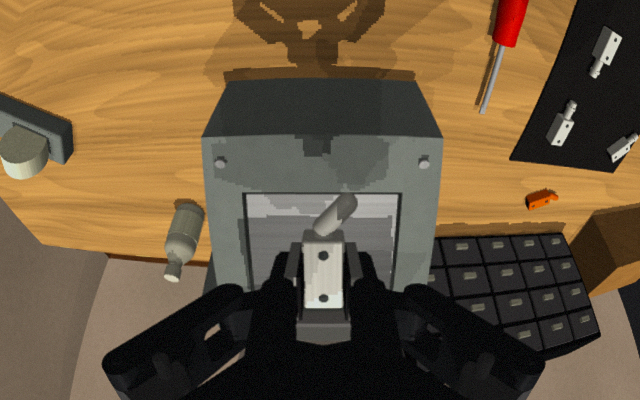

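B is held the same way with its spout downslope at (345,200). The flap has shut again and three straight shells remain on the mat. Entering.

Run:
```python
from m import *
u=.0035
print(manip.movel(ins(-.075,u),eul(ins_rot()),max_force=15))
if not enter(u):
    a=manip.camera("wrist")["color"]
    manip.gripper_to(.034,20);manip.sleep(.5)
    b=manip.camera("wrist")["color"];s=manip.get_state();print(s["force"],s["gripper_width"],s["time_s"])
    cv2.imwrite("pics/w6.png",np.hstack([a[150:350,130:510],b[150:350,130:510]]))
```

```text
False
in False [-5.27006191  0.17821026  1.21890609] 0.01850339826715756 [ 0.69213095 -0.16939934  0.11021318] [0.6924600338386989, -0.1695927940464528, 0.11159774293305023] 21.7333
[-4.20032977  1.35725355 -3.32458856] 0.0336168889338909 22.6333
```

View pics/w6.png

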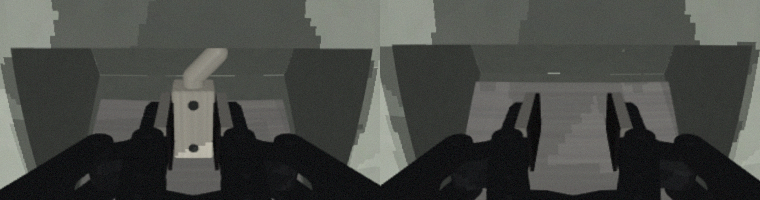

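Left is before and right is after the release: B has dropped as well. Withdraw to a clear pose and check the end state.

Run:
```python
from m import *
manip.movel(ins(-.075,.0035),max_speed=.12,max_force=30)
manip.movel(ins(-.1,-.04),max_speed=.2)
manip.sleep(.3);a=manip.camera("wrist")["color"]
manip.reach([.40,.05,.30],[180,0,180]);manip.sleep(.3)
b=manip.camera("top")["color"][100:260,200:480];s=manip.get_state();print(s["force"],s["time_s"])
im=np.hstack([cv2.resize(a,(400,250)),cv2.resize(b,(400,250))]);cv2.imwrite("pics/end.png",im)
```

```text
[-0.67424411 -0.79643184 -0.21499637] 26.1
```

View pics/end.png

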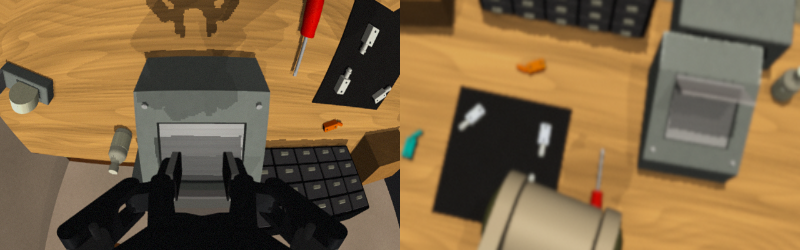

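The flap is shut, the three straight shells are in place (the third partly hidden behind the arm at about (531,178)), and the robot is clear of everything.

```bash
python3 -c "
from cell import manip
print(manip.job_done())"
```

```text
the job is handed in; nothing more can be done
None
```

Both bent shells are in the reject box, the flap is shut, the three straight shells were left where they lay, and the arm is clear; handed in at about 26 s.

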